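Log a spawn jar and hang its batch marker

TASK

Log this batch: turn the yellow-coded spawn jar on its pad until the code panel faces the scanner's red window and let go of it, then take the green saddle marker from its sloping cradle and hang it astride the steel bar, between the bar's two yellow bands. The bar is clamped at an unknown height, so set the marker down by feel, fully home and gently (under 30 N), and let go only once the bar carries it. Leave everything else on the bench alone.

Things in the scene. Friction and masses are not known exactly. Their poses are not given: they have to be found in the camera images.
- scanner: Fixed scan station. Origin on the table under the centre of a 100 x 100 mm black rubber pad, 6 mm thick, where the jar stands. A grey scanner block (60 x 70 mm, top 94 mm above the table) stands on the pad's -x side, nearer the robot; its front face looks along the station's +x, at x = -85 mm. z up.
- window (a point): Centre of the scanner's dark red window, on the block's front face, 85 mm from the pad's centre and 56 mm above the table.
- jar: Loose spawn jar, 0.3 kg, on the pad: round body 62 mm in diameter, 90 mm high, brown and white; green cap, 38 mm in diameter, from 104 to 134 mm above its underside (fixed to the jar: turn the jar by it). Origin at the centre of its underside, z up, +x out through the yellow code panel; a yellow stripe on the cap points the same way. May start turned to either side or away.
- code (a point): Centre of the jar's yellow code panel, on its side 31 mm from the axis and 50 mm above its underside.
- stand: Fixed rail stand; origin on the table below the bar's middle. Square steel bar along y, 14 mm wide (x), 14 mm high; flat top 165 to 205 mm above the table, set anew each time, not reported; soft bushings let it sink about 1 mm per 2 N. Yellow bands at y = -66 and 66 mm. Posts and clamps at y = -130 and 130 mm, no higher. White card holder on the bar at y = 80 to 110 mm, 3 mm higher.
- cradle: Fixed aluminium cradle, base 120 x 80 mm, in which the green marker leans, top towards the cradle's -x (towards the robot); it supports the robot-side leg and the legs' lower edges. Origin on the table below the marker's origin.
- marker: Loose green rigid saddle (upside-down U), 0.12 kg. Origin: middle of the slot's top (on the bar's top when home); z up through the tab, y along the slot, x across. Slot 19 mm wide; legs 5 mm thick, 60 mm down, 60 mm along y. Bridge 6 mm thick; grip tab above it 10 mm thick (x), 36 mm wide (y), z = 6 to 46 mm. Starts with z leaning 35 degrees, origin 85 mm high. Either way round will do.
- jar_b: Bystander: another jar with a green cap, no yellow code, 62 mm in diameter, 134 mm high; origin under its centre.
- jar_c: Bystander: jar with a blue cap, no code, 62 mm in diameter, 134 mm high; origin under its centre.
- marker_orange: Bystander: orange saddle marker standing on its legs, 29 x 60 mm, 106 mm high; origin on the table under its centre.
- spray: Bystander: bottle with blue cap, 64 mm in diameter, 170 mm high; origin under its centre.
- cup: Bystander: grey cup, 76 mm in diameter, 90 mm high; origin under its centre.

How it is judged:
On the way, in this order (a step that is already met when the one before it is completed fails the run):
1. The jar stands still and released on its pad, its yellow code panel facing the scanner's window (within about 11 degrees, jar's axis within 18 mm of the pad's centre) (angle between the x axis of jar and the x axis of scanner, either way round below 0.2 rad and distance between code and window below 0.078 m and horizontal distance between jar and scanner below 0.018 m and height (world z) of jar below 0.01 m and angle between jar's own z axis and vertical below 0.06 rad and contact force between the fingers and jar below 0.1 N and linear speed of jar below 0.02 m/s), for 0.3 s.
2. Then the green marker, still held by the fingers, is set astride the bar between the yellow bands with its bridge down on the bar's top: in contact with the bar and still (x of marker in the frame of stand between -0.008 and 0.008 m and y of marker in the frame of stand between -0.03 and 0.03 m and z of marker in the frame of stand between 0.15 and 0.214 m and angle between the y axis of marker and the y axis of stand, either way round below 0.15 rad and angle between marker's own z axis and vertical below 0.12 rad and contact force between marker and stand above 0.4 N and contact force between the fingers and marker above 0.5 N and linear speed of marker below 0.03 m/s), for 0.2 s.
At the end, for the whole second after the job is handed in: The green marker hangs released and still astride the bar, bridge down on it, upright within 7 and in line within 8 degrees, its middle within 30 mm of the bar's middle. The jar stands on its pad, axis within 18 mm of the centre, code panel facing the window within 11 degrees (angle between the x axis of jar and the x axis of scanner, either way round below 0.2 rad and distance between code and window below 0.078 m and horizontal distance between jar and scanner below 0.018 m and height (world z) of jar below 0.01 m and angle between jar's own z axis and vertical below 0.06 rad and x of marker in the frame of stand between -0.008 and 0.008 m and y of marker in the frame of stand between -0.03 and 0.03 m and z of marker in the frame of stand between 0.15 and 0.214 m and angle between the y axis of marker and the y axis of stand, either way round below 0.15 rad and angle between marker's own z axis and vertical below 0.12 rad and contact force between marker and stand above 0.4 N and linear speed of each of marker, jar below 0.02 m/s); the robot touches nothing.
It fails at once if A bystander (another jar, the orange marker, the bottle or the cup) is pushed more than 20 mm or knocked over (distance of any of jar_b, jar_c, marker_orange, spray, cup from where it was at the start of the episode above 0.02 m or angle between any of jar_b, jar_c, marker_orange, spray, cup's own z axis and vertical above 0.4 rad).
It fails at once if The marker is pressed on the rail stand with more than 30 N (contact force between marker and stand above 30 N).
It fails at once if The coded jar is tipped by more than 20 degrees or lifted more than 40 mm off its pad (angle between jar's own z axis and vertical above 0.35 rad or height (world z) of jar above 0.046 m).
It also fails if it takes over 72 s, if anything falls off the work surface, if the arm or the gripper's body presses on something with over 40 N, if the wrist force passes 120 N, or if a joint passes its speed limit or range.

ROBOT

A 6-joint arm with a two-finger parallel gripper is mounted at the origin on the work surface. World frame = base frame: x ahead of the robot, y to its left, z up, the work surface at z = 0. Lengths are in m, angles in rad, forces in N, time in s.
With the tool pointing down it reaches from about 0.275 to 0.975 m from the base axis. Payload 8.4 kg.
Tool frame: the origin (TCP) lies midway between the tips of the shut fingers; the grasp point (between the pads) lies 19 mm behind it; x points along the fingers, z is the direction in which the jaws open and shut, and the axes are right-handed (so a half turn about x gives the same grasp; the last joint's range is limited). The gripper opens to 92 mm and grips with 3 to 60 N. Pads are 20 mm wide; open, the fingers measure 128 mm over their backs; the gripper's body (75 mm by 189 mm) begins 69 mm behind the grasp point.
Start: joints at [-1.294, 0.353, 1.633, -0, 1.155, -0.002], TCP at [0.172, -0.601, 0.215] pointing down, gripper open.
Joint ranges: [-2.63, 2.63], [-0.92, 2.1], [0.06, 2.66], [-1.3, 4.44], [0, 2.69], [-3.02, 3.02]. Speed limits (rad/s): [2.22, 2.22, 2.79, 3.14, 3.14, 3.14].

INTERFACE

Orientations are given as [roll, pitch, yaw] about the fixed x, y, z axes, in that order (R = Rz(yaw) Ry(pitch) Rx(roll)).
In Python, from bench import status, grab_frame, calibration, env, search_frame gives the robot as it stands. The module is installed in compiled form; this text tells all that it offers.
- The arm moves only by the shell command python3 -m handwheel 'ROWS' [FORCE]. ROWS is a JSON object of lists of equal length, an entry for each row: "offset": the shift along the tool's x, y, z in mm, a list of three; "twist": the turn about the tool's x in rad; "gripper": the finger opening in mm, from 0 to 91.9. In form: {"offset": [[dx, dy, dz], ...], "twist": [twist, ...], "gripper": [gripper, ...]}. A call has 1 to 10 rows; each row is the pose to reach, as a shift and turn from the pose commanded when the call began, along the tool's axes at that moment; what a row does not reach only later rows make up. A row lasts 1/12 s, in which the tool goes at most 41.7 mm and 7.16 degrees, less where a joint would pass 70% of its speed; a pose out of reach is approached as far as the arm can. A call with a gripper value outside its range is refused whole. The fingers move at their own pace and stop on an object; FORCE is the grip in N (left out, the last holds). Time passes only in rows, so rows that repeat a pose let the fingers close. It gives the time, the measured TCP pose, the force and the opening at its end, in the units of the state.
- status.sense(): the state, without advancing time (a new reading comes with each control period).
- grab_frame(name): name is "side" or "top"; returns the picture (400x640x3 uint8, red, green, blue); there is no depth.
- calibration(name): a dict with "K" (3x3 intrinsics, pixels), "extrinsics" (4x4, takes a point from world to camera coordinates). Camera axes: x right, y up, looking along -z (the intrinsics and any distortion apply to the point x, -y, -z); pixel columns grow to the right and rows downward; lengths in m; the calibration is good to about 2 mm. A picture is of the moment at which its call begins. calibration takes no time and is no camera call.
- env.sign_off(): hands the job in, once; it reports no verdict.
Trained networks look in the newest picture that a camera, given by its name, has taken for a name from the list of things; names that differ only in an ending like _2 or _b are one class to them, and where a whole thing is asked for, a point or a joint stands for the part that bears it (a point fixed in the world has none). Each returns a list of dicts, best first, with "p" (0 to 1); they miss things now and then, are a little off and sometimes report something else, mostly with a low value. They report only what shows in the picture. A call takes as long as a camera call.
- search_frame(name, camera): "xy" ([column, row] in pixels, amid what is visible of it).
The state is a dict: "clock": time; "joint_pos": joint angles; "dq": joint speeds; "tau": joint torques, N m; "position": TCP position; "orientation": TCP orientation; "contact_force": force on the tool from outside, world axes, zero at the start; "moment": the same for the moment, N m; "finger_gap": finger opening in m.
Only numpy, scipy, OpenCV 4.12 (cv2) and the standard library are available. Lean on these libraries where they do the work, as an engineer would, in place of code of your own. Each camera call takes 0.05 s, during which the arm holds its last target. There are 200 camera calls.

## Working session

There is one attempt and no reset: what is moved stays moved. The work goes in short steps, Python scripts to look and compute and a shell command to move; the robot and the scene stay as the last step left them, time stands still between calls to the robot, and variables do not carry over. Pictures are saved under pics/ and viewed, about 8 in all and at most 12, crops included, and the job is handed in when it is done.

```bash
mkdir -p pics; cat > h.py <<'E'
import numpy as np,cv2
from bench import status,grab_frame,calibration,env,search_frame
def proj(P,c):
    k=calibration(c);E=np.array(k["extrinsics"]);K=np.array(k["K"])
    p=(E@np.append(P,1))[:3];p=np.array([p[0],-p[1],-p[2]]);q=K@p;return q[:2]/q[2]
def ray(uv,c):
    k=calibration(c);E=np.array(k["extrinsics"]);K=np.array(k["K"])
    d=np.linalg.inv(K)@[uv[0],uv[1],1];d=np.array([d[0],-d[1],-d[2]])
    R=E[:3,:3];return -R.T@E[:3,3],R.T@d
def atz(uv,c,z):
    o,d=ray(uv,c);return o+d*(z-o[2])/d[2]
def tri(a,b,ca="top",cb="side"):
    o1,d1=ray(a,ca);o2,d2=ray(b,cb)
    s=np.linalg.lstsq(np.c_[d1,-d2],o2-o1,rcond=None)[0]
    p,q=o1+s[0]*d1,o2+s[1]*d2;return (p+q)/2,np.linalg.norm(p-q)
def save(n,im): cv2.imwrite(f"pics/{n}.png",im[:,:,::-1])
E
python3 - <<'E'
from h import *
for c in("top","side"):
    save(c+"0",grab_frame(c)); k=calibration(c); print(c,{a:b for a,b in k.items() if a not in("extrinsics",)},ray((320,200),c))
    for n in("scanner","window","jar","code","stand","cradle","marker","jar_c","spray","cup"):
        print(n,[(np.round(d["xy"]).tolist(),round(d["p"],2)) for d in search_frame(n,c)[:3]])
print(status.sense())
E
```

```text
top {'K': array([[401.64107034,   0.        , 319.61691595],
       [  0.        , 401.64107034, 212.10289414],
       [  0.        ,   0.        ,   1.        ]])} (array([ 0.46572522, -0.01325364,  0.98534377]), array([ 0.16849618, -0.02048769, -0.98595042]))
scanner [([438.0, 307.0], 0.88)]
window []
jar [([267.0, 142.0], 0.8), ([433.0, 272.0], 0.57), ([169.0, 289.0], 0.5)]
code [([434.0, 272.0], 0.7)]
stand [([315.0, 210.0], 0.85), ([437.0, 302.0], 0.32)]
cradle [([192.0, 284.0], 0.56), ([293.0, 287.0], 0.31)]
marker [([167.0, 290.0], 0.59)]
jar_c [([267.0, 142.0], 0.8), ([433.0, 272.0], 0.57), ([169.0, 289.0], 0.5)]
spray [([434.0, 171.0], 0.75)]
cup [([339.0, 143.0], 0.88), ([436.0, 307.0], 0.24)]
side {'K': array([[476.32114116,   0.        , 323.48505929],
       [  0.        , 476.32114116, 197.55572593],
       [  0.        ,   0.        ,   1.        ]])} (array([0.29001573, 1.07079604, 0.93494912]), array([ 0.19992531, -0.77096965, -0.6047442 ]))
scanner [([396.0, 172.0], 0.75)]
window [([396.0, 173.0], 0.82)]
jar [([246.0, 219.0], 0.95), ([270.0, 191.0], 0.73), ([373.0, 
[... 297 characters left out ...]
up [([270.0, 190.0], 0.59), ([400.0, 170.0], 0.51)]
{'clock': 1.1, 'joint_pos': array([-1.29439306e+00,  3.53022732e-01,  1.63340906e+00, -2.20921356e-05,
        1.15521517e+00, -2.38242902e-03]), 'dq': array([-0.00033058,  0.00193971,  0.00051225, -0.00028213,  0.00110059,
       -0.00033646]), 'tau': array([-2.71035797e-04, -5.93775022e+01, -3.34574533e+01,  6.99449005e-02,
        1.57457980e-02, -1.24942557e-05]), 'position': array([ 0.17199344, -0.60085768,  0.21456488]), 'orientation': array([-2.78765982,  1.57073839,  2.20352378]), 'contact_force': array([0.61473567, 0.46627643, 0.59166423]), 'moment': array([-0.03616322,  0.05960848,  0.01426477]), 'finger_gap': 0.09159635481083911}
```

View pics/top0.png

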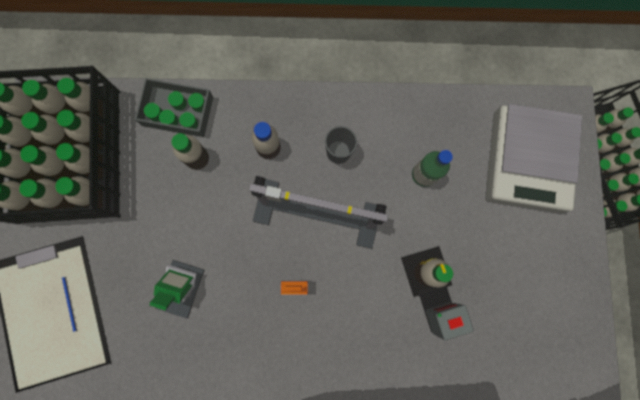

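View pics/side0.png

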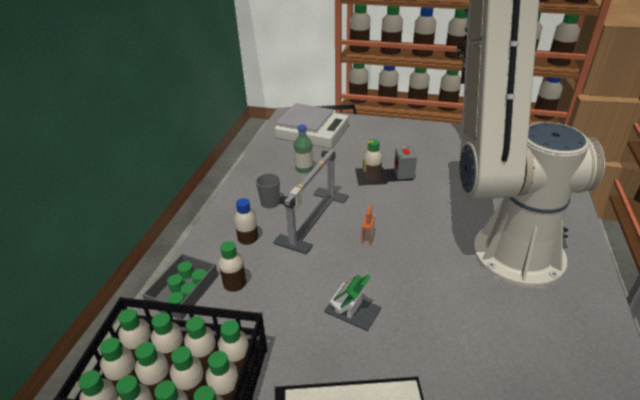

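The top view shows the jar on its pad at (435,272) with the scanner at (453,321). The marker and cradle are at (177,288), and the bar runs from (252,188) to (385,215). In the side view the jar is at (373,160), the marker at (353,292) and the bar at (310,190). I'll zoom in.

```bash
python3 - <<'E'
from h import *
t=cv2.imread("pics/top0.png");s=cv2.imread("pics/side0.png")
def c(im,x,y,w,h): return cv2.resize(im[y:y+h,x:x+w],(400,300),interpolation=cv2.INTER_CUBIC)
cv2.imwrite("pics/m1.png",np.vstack([np.hstack([c(t,390,240,100,75+25)if 0 else c(t,390,243,120,90),c(t,132,250,80,60)]),np.hstack([c(s,340,130,80,60),c(s,313,265,80,60)])]))
cv2.imwrite("pics/m2.png",np.vstack([cv2.resize(t[160:260,235:405],(800,471))[:290],c(s,265,145,100,75).repeat(1,1) if 0 else cv2.resize(s[140:260,265:425],(800,600))[:310]]))
E
```

```text
(no output)
```

View pics/m1.png

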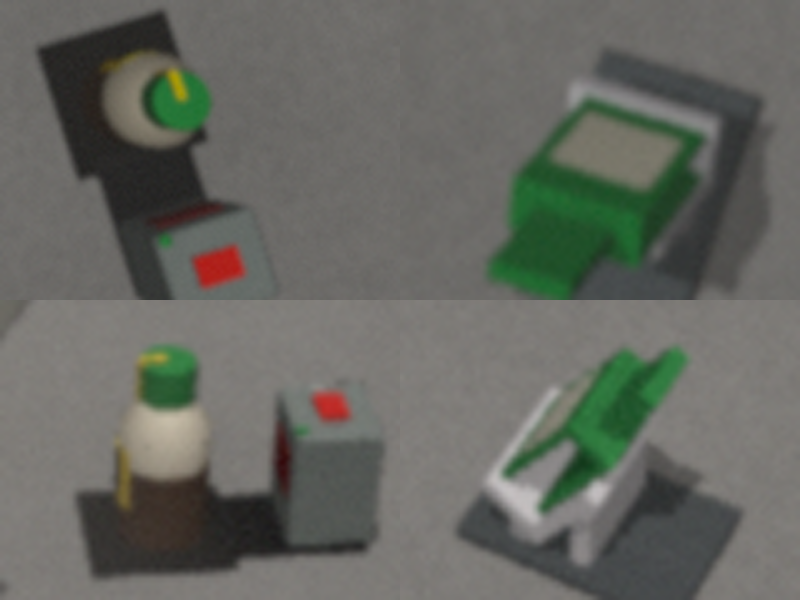

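View pics/m2.png

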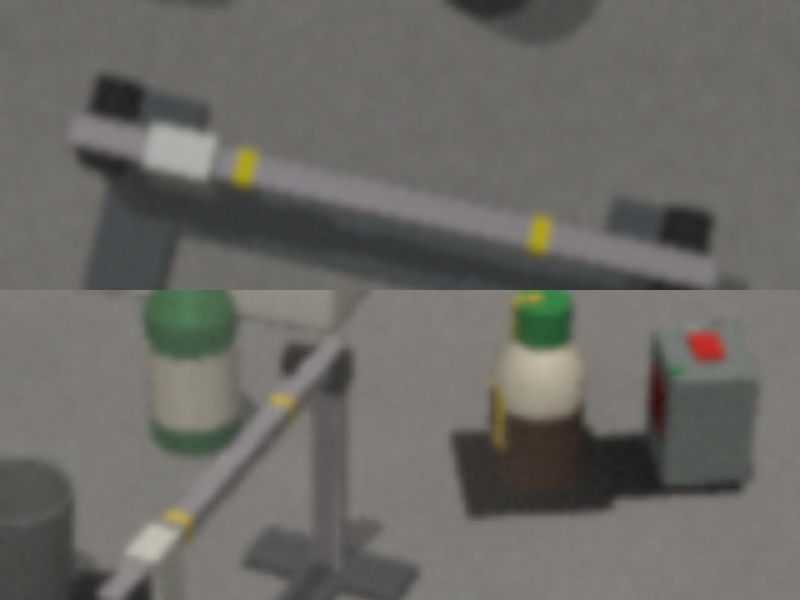

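```bash
cat > m.py <<'E'
from h import *
from scipy.optimize import least_squares
T=lambda x,y:np.array([390+x/3.333,243+y/3.333])
# pad
obj=np.array([[50,50],[50,-50],[-50,50],[-50,-50]])/1e3
px=[T(38,48),T(163,12),T(80,178),T(208,141)]
def f(p):
    c,s=np.cos(p[2]),np.sin(p[2]);return np.concatenate([proj([p[0]+c*o[0]-s*o[1],p[1]+s*o[0]+c*o[1],.006],"top")-q for o,q in zip(obj,px)])
r=least_squares(f,[.35,-.3,0]);P=r.x;print("pad",P,np.round(r.fun,1))
cap=atz(T(180,102),"top",.140);a=atz(T(184,98),"top",.14);b=atz(T(174,70),"top",.14)
S=lambda x,y:np.array([340+x/5,130+(y-300)/5])
print("cap",cap,tri(T(180,102),S(168,357)))
d=b-a;print("stripe yaw",np.arctan2(d[1],d[0]))
d=b-cap;print("stripe yaw c",np.arctan2(d[1],d[0]))
# code panel centre in side: (123,475)
print("code side",S(123,475))
for y in np.arange(-.6,.6,.1):
    pass
# marker
M=lambda x,y:np.array([132+x/5,250+y/5]);L=np.radians(35)
M=lambda x,y:np.array([132+(x-400)/5,250+y/5])
mo=np.array([[14.5,30,-60],[14.5,-30,-60],[14.5,30,6],[14.5,-30,6],[-14.5,-30,6]])/1e3
mp=[M(587,95),M(707,138),M(515,182),M(642,228),M(637,262)]
def pose(p):
    c,s=np.cos(p[2]),np.sin(p[2]);Rz=np.array([[c,-s,0],[s,c,0],[0,0,1]])
    Ry=np.array([[np.cos(L),0,-np.sin(L)],[0,1,0],[np.sin(L),0,np.cos(L)]]);return Rz@Ry,np.array([p[0],p[1],.085])
def g(p):
    R,t=pose(p);return np.concatenate([proj(R@o+t,"top")-q for o,q in zip(mo,mp)])
r=least_squares(g,[.25,.4,0]);print("marker",r.x,np.round(r.fun,1))
R,t=pose(r.x)
Q=lambda x,y:np.array([313+(x-400)/5,265+(y-300)/5])
for o in [(5,18,46),(5,-18,46),(-5,18,46),(-5,-18,46)]:
    w=R@(np.array(o)/1e3)+t;u=proj(w,"top");v=proj(w,"side")
    print(o,"crop top",np.round((u-[132,250])*5+[400,0]),"crop side",np.round((v-[313,265])*5+[400,300]))
# bar
B=lambda x,y:np.array([235+x/4.706,160+y/4.71]);C=lambda x,y:np.array([265+x/5,140+(y-290)/5])
b1=tri(B(245,168),C(179,519));b2=tri(B(540,235),C(283,402));print("bands",b1,b2,np.linalg.norm(b1[0]-b2[0]))
e=b1[0]-b2[0];print("stand mid",(b1[0]+b2[0])/2,"bar y-axis yaw",np.arctan2(e[1],e[0]))
E
python3 m.py
```

```text
pad [ 0.46061966 -0.29383579  0.29166571] [-0.5 -0.2  0.6 -0.9 -0.4  0.9  0.3  0.2]
cap [ 0.45674379 -0.29176357  0.14      ] (array([ 0.4563683 , -0.29263708,  0.13753858]), np.float64(0.0007082871641765762))
stripe yaw 0.3171437081572536
stripe yaw c 0.1541763707017522
code side [364.6 165. ]
marker [ 0.40849237  0.29797888 -0.29723161] [-0.1  0.   0.6 -0.7 -0.6 -0.4  0.3 -1.1 -0.1  2.1]
(5, 18, 46) crop top [487. 263.] crop side [641. 387.]
(5, -18, 46) crop top [569. 290.] crop side [675. 337.]
(-5, 18, 46) crop top [486. 281.] crop side [656. 403.]
(-5, -18, 46) crop top [567. 308.] crop side [691. 352.]
bands (array([0.61306943, 0.03776652, 0.16578211]), np.float64(0.0020915360069700727)) (array([ 0.5847396 , -0.0921448 ,  0.16496635]), np.float64(0.0022527152706696123)) 0.13296689235207107
stand mid [ 0.59890451 -0.02718914  0.16537423] bar y-axis yaw 1.3560871262955496
```

```bash
cat >> h.py <<'E'
from scipy.spatial.transform import Rotation as Rn
def here(t=None):
    s=status.sense();R=Rn.from_euler("xyz",s["orientation"]).as_matrix()
    print("clk %.2f"%s["clock"],"pos",np.round(s["position"],4),"R",np.round(R,3).tolist(),"q",np.round(s["joint_pos"],2),"F",np.round(s["contact_force"],1),"M",np.round(s["moment"],2),"gap %.4f"%s["finger_gap"])
    if t is not None: print("tool mm",np.round(1000*R.T@(np.array(t)-s["position"]),1))
    return s,R
E
python3 - <<'E'
from h import *
here([.458,-.292,.215])
im=cv2.imread("pics/top0.png").astype(int)[255:295,425:460]
m=(im[:,:,2]>110)&(im[:,:,1]>100)&(im[:,:,0]<70);v,u=np.nonzero(m);u=u+425;v=v+255
print(list(zip(u,v)))
g=(im[:,:,1]>90)&(im[:,:,2]<70)
gv,gu=np.nonzero(g|m);print("cap",gu.mean()+425,gv.mean()+255)
w=np.array([atz((a,b),"top",.14)[:2] for a,b in zip(u,v)])
c=w-w.mean(0);print(w.mean(0),np.linalg.svd(c)[2][0])
E
```

```text
clk 1.10 pos [ 0.172  -0.6009  0.2146] R [[-0.0, 0.961, 0.275], [0.0, 0.275, -0.961], [-1.0, -0.0, -0.0]] q [-1.29  0.35  1.63 -0.    1.16 -0.  ] F [0.6 0.5 0.6] M [-0.04  0.06  0.01] gap 0.0916
tool mm [  -0.4  360.  -218.2]
[(np.int64(440), np.int64(264)), (np.int64(441), np.int64(264)), (np.int64(442), np.int64(264)), (np.int64(443), np.int64(264)), (np.int64(440), np.int64(265)), (np.int64(441), np.int64(265)), (np.int64(442), np.int64(265)), (np.int64(443), np.int64(265)), (np.int64(441), np.int64(266)), (np.int64(442), np.int64(266)), (np.int64(443), np.int64(266)), (np.int64(441), np.int64(267)), (np.int64(442), np.int64(267)), (np.int64(443), np.int64(267)), (np.int64(444), np.int64(267)), (np.int64(442), np.int64(268)), (np.int64(443), np.int64(268)), (np.int64(444), np.int64(268)), (np.int64(442), np.int64(269)), (np.int64(443), np.int64(269)), (np.int64(444), np.int64(269)), (np.int64(445), np.int64(269)), (np.int64(442), np.int64(270)), (np.int64(443), np.int64(270)), (np.int64(444), np.int64(270)), (np.int64(445), np.int64(270)), (np.int64(443), np.int64(271)), (np.int64(444), np.int64(271)), (np.int64(445), np.int64(271)), (np.int64(443), np.int64(272)), (np.int64(444), np.int64(272)), (np.int64(445), np.int64(272))]
cap 444.05855855855856 272.97747747747746
[ 0.46868151 -0.2896025 ] [-0.93177376 -0.36303947]
```

```bash
python3 -m handwheel '{"offset":[[0,36,-22],[0,72,-44],[0,108,-65],[0,144,-87],[0,180,-109],[0,216,-131],[0,252,-153],[0,288,-175],[0,324,-196],[0,360,-218]],"twist":[0.1,0.2,0.3,0.4,0.5,0.6,0.7,0.8,0.9,1.0],"gripper":[70,70,70,70,70,70,70,70,70,70]}' 10; python3 - <<'E'
from h import *
here([.458,-.292,.215])
E
```

```text
clock: 1.93
position: [0.4565, -0.2936, 0.2149]
orientation: [1.703, 1.57, -0.594]
contact_force: [0.6, -1.1, 0.4]
finger_gap: 0.0701
clk 1.93 pos [ 0.4565 -0.2936  0.2149] R [[0.001, 0.748, -0.664], [-0.0, -0.664, -0.748], [-1.0, 0.001, -0.0]] q [-0.57  0.22  1.81 -0.    1.11  1.72] F [ 0.6 -1.1  0.4] M [ 0.04  0.03 -0.03] gap 0.0701
tool mm [-0.1  0.  -2.2]
```

```bash
python3 -m handwheel '{"offset":[[30,0,0],[60,0,0],[90,0,0],[105,0,0],[105,0,0],[105,0,0],[105,0,0],[105,0,0],[105,0,0],[105,0,0]],"twist":[0,0,0,0,0,0,0,0,0,0],"gripper":[70,70,70,70,70,30,30,30,30,30]}' 20; python3 - <<'E'
from h import *
here()
E
```

```text
clock: 2.77
position: [0.456, -0.2957, 0.1108]
orientation: [1.864, 1.568, -0.428]
contact_force: [1.2, 1.4, 1.6]
finger_gap: 0.0385
clk 2.77 pos [ 0.456  -0.2957  0.1108] R [[0.002, 0.751, -0.661], [-0.001, -0.661, -0.751], [-1.0, 0.002, -0.001]] q [-0.58  0.35  1.9   0.    0.89  1.71] F [1.2 1.4 1.6] M [ 0.36 -0.24  0.06] gap 0.0385
```

```bash
python3 -m handwheel '{"offset":[[0,0,0],[0,0,0],[0,0,0],[0,0,0],[0,0,0],[0,0,0],[0,0,0],[0,0,0],[0,0,0],[0,0,0]],"twist":[-0.1,-0.2,-0.3,-0.4,-0.5,-0.6,-0.7,-0.8,-0.9,-1.0],"gripper":[30,30,30,30,30,30,30,30,30,30]}' 20; python3 -m handwheel '{"offset":[[0,0,0],[0,0,0],[0,0,0],[0,0,0],[0,0,0],[0,0,0],[0,0,0],[0,0,0],[0,0,0],[0,0,0]],"twist":[-0.1,-0.2,-0.3,-0.4,-0.5,-0.6,-0.7,-0.8,-0.9,-1.0],"gripper":[30,30,30,30,30,30,30,30,30,30]}' 20;python3 -m handwheel '{"offset":[[0,0,0],[0,0,0],[0,0,0],[0,0,0],[0,0,0],[0,0,0],[0,0,0],[0,0,0],[0,0,0],[0,0,0]],"twist":[-0.1,-0.2,-0.3,-0.4,-0.5,-0.6,-0.7,-0.8,-0.9,-1.0],"gripper":[30,30,30,30,30,30,30,30,30,30]}' 20;python3 -m handwheel '{"offset":[[0,0,0],[0,0,0],[0,0,0],[0,0,0]],"twist":[-0.05,-0.1,-0.1,-0.1],"gripper":[30,30,30,30]}' 20
python3 - <<'E'
from h import *
here()
save("side1",grab_frame("side")); 
print([(d["xy"],d["p"]) for n in("jar","code") for d in search_frame(n,"side")])
E
```

```text
clock: 3.6
position: [0.4556, -0.2962, 0.1103]
orientation: [0.329, 1.569, -0.958]
contact_force: [-0.4, -1.8, -0.5]
finger_gap: 0.0375
clock: 4.43
position: [0.456, -0.296, 0.1103]
orientation: [-0.331, 1.568, -0.618]
contact_force: [2.0, -1.1, -1.0]
finger_gap: 0.0379
clock: 5.27
position: [0.4562, -0.2956, 0.1104]
orientation: [-1.018, 1.568, -0.306]
contact_force: [1.9, 0.5, -0.2]
finger_gap: 0.0377
clock: 5.6
position: [0.4561, -0.2957, 0.1103]
orientation: [-1.234, 1.569, -0.427]
contact_force: [3.2, 0.3, 2.5]
finger_gap: 0.0375
clk 5.60 pos [ 0.4561 -0.2957  0.1103] R [[0.002, -0.722, 0.692], [-0.001, 0.692, 0.722], [-1.0, -0.002, 0.001]] q [-0.58  0.35  1.9   0.    0.89 -1.38] F [3.2 0.3 2.5] M [ 0.31 -0.73 -0.03] gap 0.0375
[([376.5, 161.5], 0.96), ([242.2, 221.6], 0.74), ([231.2, 268.1], 0.6), ([370.3, 223.5], 0.41), ([374.9, 162.7], 0.65)]
```

```bash
python3 -m handwheel '{"offset":[[0,0,0],[0,0,0],[0,0,0],[0,0,0],[-30,0,0],[-65,0,0],[-100,0,0],[-110,26,27],[-110,52,54],[-110,78,81]],"twist":[0,0,0,0,0,0,0,0,0,0],"gripper":[70,70,70,70,70,70,70,70,70,70]}' 20
python3 -m handwheel '{"offset":[[0,26,27],[0,52,54],[0,78,81],[0,104,108],[0,104,108]],"twist":[0.1,0.2,0.3,0.4,0.5],"gripper":[70,70,70,70,70]}'
python3 - <<'E'
from h import *
here()
t=grab_frame("top");s=grab_frame("side");save("top2",t);save("side2",s)
c=lambda im,x,y:cv2.resize(im[y:y+60,x:x+80],(400,300),interpolation=cv2.INTER_CUBIC)
save("m3",np.hstack([c(t,400,248),c(s,340,130)]))
im=t.astype(int)[255:295,425:460]
m=(im[:,:,0]>110)&(im[:,:,1]>100)&(im[:,:,2]<70);v,u=np.nonzero(m)
g=(im[:,:,1]>90)&(im[:,:,0]<70);gv,gu=np.nonzero(g|m);cp=(gu.mean()+425,gv.mean()+255)
w=np.array([atz((a+425,b+255),"top",.14)[:2] for a,b in zip(u,v)])
d=np.linalg.svd(w-w.mean(0))[2][0];print(len(u),cp,atz(cp,"top",.14),w.mean(0),d,np.arctan(d[1]/d[0]))
E
```

```text
clock: 6.58
position: [0.4548, -0.1822, 0.2205]
orientation: [-1.227, 1.569, -0.421]
contact_force: [-0.0, -0.2, -0.7]
finger_gap: 0.0701
clock: 7.0
position: [0.4535, -0.0279, 0.2195]
orientation: [1.627, 1.569, 1.933]
contact_force: [0.7, -0.9, -0.7]
finger_gap: 0.0701
clk 7.00 pos [ 0.4535 -0.0279  0.2195] R [[-0.001, -0.302, 0.953], [0.002, 0.953, 0.302], [-1.0, 0.002, -0.0]] q [-0.07  0.08  1.98  0.    1.09 -0.37] F [ 0.7 -0.9 -0.7] M [-0.04 -0.12  0.06] gap 0.0701
28 (np.float64(446.1221719457014), np.float64(273.7737556561086)) [ 0.45642239 -0.29621475  0.14      ] [ 0.44558044 -0.30059847] [-0.97522616 -0.22121018] 0.22305521652473925
```

View pics/m3.png

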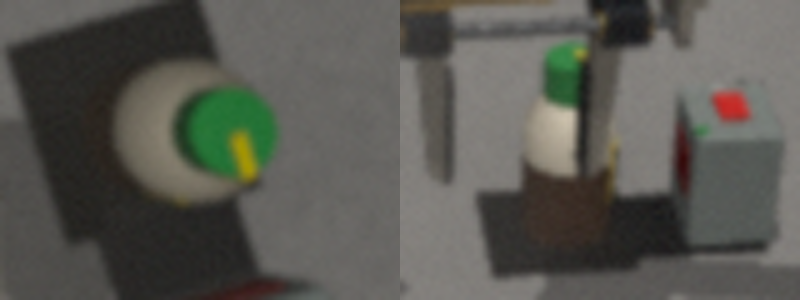

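The stripe's yaw is about 0.30, pointing at the scanner (the pad's yaw is 0.29), and the jar is about 5 mm off the pad's centre. Both are within limits. In the crop the stripe at (245,160) points down towards the block, and in the side view the panel sits on the scanner side. Next is the marker.

```bash
python3 -m handwheel '{"offset":[[0,34,4],[0,67,8],[0,101,12],[0,134,16],[0,168,20],[0,201,24],[0,235,28],[0,268,32],[0,302,36],[0,335,40]],"twist":[0.06,0.12,0.18,0.24,0.3,0.36,0.42,0.48,0.54,0.6],"gripper":[60,60,60,60,60,60,60,60,60,60]}' 6
python3 -m handwheel '{"offset":[[0,0,0],[0,0,0]],"twist":[0,0],"gripper":[60,60]}'
python3 - <<'E'
from h import *
here([.3903,.3036,.106])
s=grab_frame("side");t=grab_frame("top")
c=lambda im,x,y:cv2.resize(im[y:y+75,x:x+100],(400,300),interpolation=cv2.INTER_CUBIC)
save("m4",np.hstack([c(t,120,240),c(s,303,235)]))
E
```

```text
clock: 7.93
position: [0.391, 0.299, 0.2195]
orientation: [-1.116, 1.57, -1.408]
contact_force: [1.1, 0.3, 0.1]
finger_gap: 0.0599
clock: 8.1
position: [0.391, 0.2987, 0.2193]
orientation: [-1.682, 1.57, -1.969]
contact_force: [-1.2, 0.6, -0.8]
finger_gap: 0.06
clk 8.10 pos [0.391  0.2987 0.2193] R [[-0.0, 0.283, 0.959], [-0.001, 0.959, -0.283], [-1.0, -0.001, -0.0]] q [ 0.65  0.14  1.91 -0.    1.1   0.94] F [-1.2  0.6 -0.8] M [-0.04 -0.05 -0.01] gap 0.0600
tool mm [113.2   4.6  -2.1]
```

View pics/m4.png

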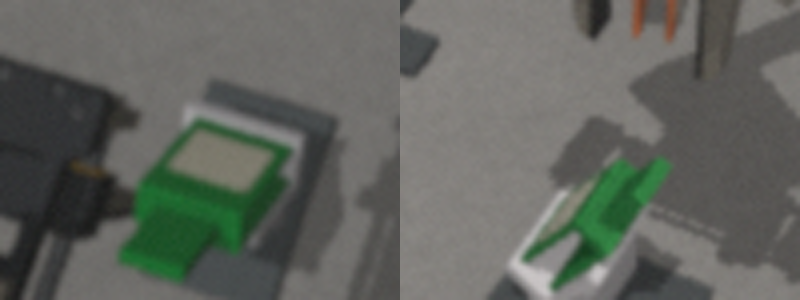

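The fingers straddle the tab: tips at crop (595,40) and (710,75), tab at (655,175), with the jaw line across the tab. I'll descend.

```bash
python3 -m handwheel '{"offset":[[30,4,-2],[60,4,-2],[90,4,-2],[105,4,-2],[113,4,-2],[113,4,-2],[113,4,-2]],"twist":[0,0,0,0,0,0,0],"gripper":[60,60,60,60,60,60,60]}' 6
python3 -m handwheel '{"offset":[[0,0,0],[0,0,0],[0,0,0],[0,0,0],[0,0,0],[0,0,0]],"twist":[0,0,0,0,0,0],"gripper":[5,5,5,5,5,5]}' 6
python3 - <<'E'
from h import *
here([.3903,.3036,.106])
s=grab_frame("side");t=grab_frame("top")
c=lambda im,x,y:cv2.resize(im[y:y+75,x:x+100],(400,300),interpolation=cv2.INTER_CUBIC)
save("m5",np.hstack([c(t,120,240),c(s,303,235)]))
E
```

```text
clock: 8.78
position: [0.3907, 0.3022, 0.107]
orientation: [-0.288, 1.571, -0.581]
contact_force: [0.0, -0.6, 0.3]
finger_gap: 0.0602
clock: 9.28
position: [0.3902, 0.303, 0.1069]
orientation: [0.851, 1.57, 0.559]
contact_force: [0.3, 1.0, -1.1]
finger_gap: 0.0222
clk 9.28 pos [0.3902 0.303  0.1069] R [[0.0, 0.288, 0.958], [0.0, 0.958, -0.288], [-1.0, 0.0, 0.0]] q [ 0.66  0.29  2.01 -0.    0.84  0.95] F [ 0.3  1.  -1.1] M [-0.09 -0.1   0.04] gap 0.0222
tool mm [ 0.9  0.6 -0. ]
```

View pics/m5.png

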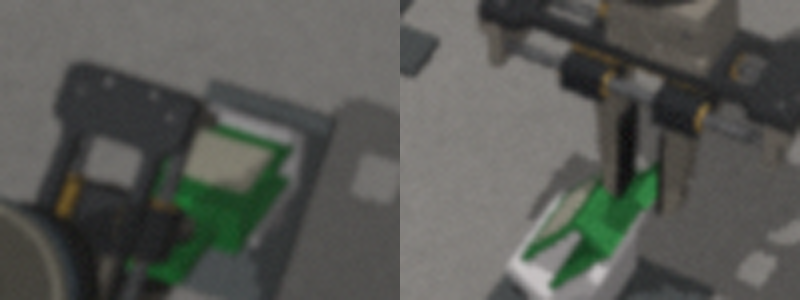

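The fingers have caught the tab diagonally with a 22 mm gap, as predicted. I'll lift gently and let the pads right it.

```bash
python3 -m handwheel '{"offset":[[-3,0,0],[-6,0,0],[-9,0,0],[-12,0,0],[-15,0,0],[-18,0,0],[-21,0,0],[-24,0,0],[-27,0,0],[-30,0,0]],"twist":[0,0,0,0,0,0,0,0,0,0],"gripper":[5,5,5,5,5,5,5,5,5,5]}' 8
python3 -m handwheel '{"offset":[[-4,0,0],[-8,0,0],[-12,0,0],[-16,0,0],[-20,0,0],[-24,0,0],[-28,0,0],[-32,0,0],[-36,0,0],[-40,0,0]],"twist":[0,0,0,0,0,0,0,0,0,0],"gripper":[5,5,5,5,5,5,5,5,5,5]}' 10
python3 - <<'E'
from h import *
here()
s=grab_frame("side");t=grab_frame("top")
c=lambda im,x,y:cv2.resize(im[y:y+75,x:x+100],(400,300),interpolation=cv2.INTER_CUBIC)
save("m6",np.hstack([c(t,120,240),c(s,303,220)]))
E
```

```text
clock: 10.22
position: [0.39, 0.3028, 0.1369]
orientation: [-2.685, 1.571, -2.977]
contact_force: [0.9, -0.1, -0.5]
finger_gap: 0.0159
clock: 11.05
position: [0.39, 0.3028, 0.177]
orientation: [-2.614, 1.571, -2.906]
contact_force: [0.3, -1.1, -2.1]
finger_gap: 0.0098
clk 11.05 pos [0.39   0.3028 0.177 ] R [[-0.0, 0.288, 0.958], [-0.0, 0.958, -0.288], [-1.0, -0.0, -0.0]] q [0.66 0.19 1.95 0.   1.   0.95] F [ 0.3 -1.1 -2.1] M [-0.01 -0.04  0.  ] gap 0.0098
```

View pics/m6.png

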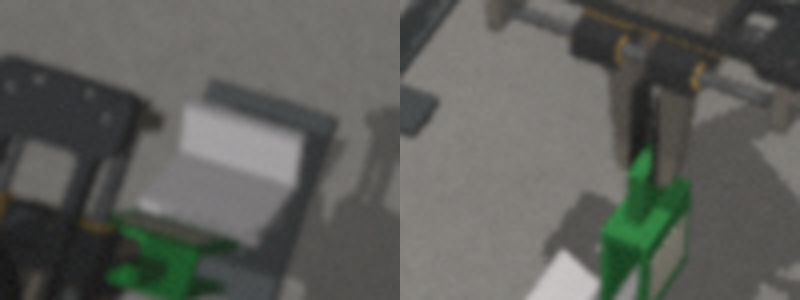

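The marker is upright and flush in the pads (gap 9.8 mm), with its tab at crop (640,190) and bridge at (640,220). I'll firm the grip, raise it and carry it above the bar's middle.

```bash
python3 -m handwheel '{"offset":[[0,0,0],[-20,0,0],[-50,0,0],[-80,0,0],[-110,0,0],[-123,-10,10],[-123,-30,35],[-123,-55,64],[-123,-80,94],[-123,-105,124]],"twist":[0,0,0,0,0,0,0,0,-0.04,-0.08],"gripper":[5,5,5,5,5,5,5,5,5,5]}' 30
python3 -m handwheel '{"offset":[[0,-25,29],[0,-50,58],[0,-75,87],[0,-100,116],[0,-125,145],[0,-140,160],[0,-151,171],[0,-151,171],[0,-151,171]],"twist":[0,0,0,0,0,0,0,0,0],"gripper":[5,5,5,5,5,5,5,5,5]}'
python3 - <<'E'
from h import *
here([.599,-.027,.30])
s=grab_frame("side");t=grab_frame("top");save("top7",t);save("side7",s)
print(search_frame("marker","side")[:2],search_frame("marker","top")[:2])
save("m7",np.hstack([cv2.resize(t[150:270,240:400],(400,300),interpolation=2),cv2.resize(s[110:200,270:390],(400,300),interpolation=2)]))
E
```

```text
clock: 11.98
position: [0.479, 0.1652, 0.2995]
orientation: [0.886, 1.571, 0.677]
contact_force: [1.1, 0.4, -1.3]
finger_gap: 0.0097
clock: 12.73
position: [0.6136, -0.017, 0.299]
orientation: [3.002, 1.569, 2.789]
contact_force: [-0.5, 0.2, -1.3]
finger_gap: 0.0098
clk 12.73 pos [ 0.6136 -0.017   0.299 ] R [[-0.001, 0.211, 0.977], [0.0, 0.977, -0.211], [-1.0, 0.0, -0.001]] q [-0.03  0.27  1.56  0.    1.31  0.18] F [-0.5  0.2 -1.3] M [ 0.   -0.06 -0.03] gap 0.0098
tool mm [ -1.  -12.9 -12.2]
[{'xy': [304.9, 151.5], 'p': 0.61}] [{'xy': [306.8, 199.8], 'p': 0.58}]
```

View pics/m7.png

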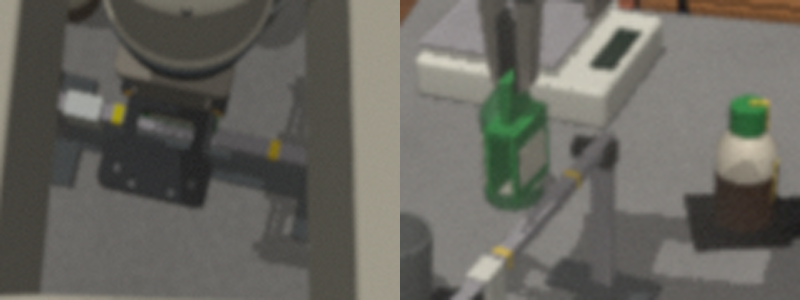

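```bash
cat > b.py <<'E'
from h import *
mid=np.array([.599,-.027]);yaw=-.215
ex=np.array([np.cos(yaw),np.sin(yaw)]);ey=np.array([-ex[1],ex[0]])
def prof(im,c,z,ys):
    xs=np.arange(-20,20.1,1)
    out=[]
    for x in xs:
        p=np.array([proj([*(mid+ex*x/1e3+ey*y/1e3),z],c) for y in ys],np.float32)
        out.append(cv2.remap(im,p[None,:,0],p[None,:,1],cv2.INTER_LINEAR).astype(float).mean())
    return xs,np.array(out)
if __name__=="__main__":
    for c,f in(("top","pics/top0.png"),("side","pics/side0.png")):
        im=cv2.imread(f,0)
        for ys in (np.arange(-55,-20,2),np.arange(20,55,2)):
            xs,o=prof(im,c,.166,ys);print(c,ys[0],np.round(o).astype(int).tolist())
E
python3 b.py
```

```text
top -55 [55, 54, 55, 56, 58, 62, 65, 68, 70, 72, 74, 76, 78, 83, 91, 101, 110, 118, 123, 126, 127, 127, 127, 127, 127, 126, 124, 122, 118, 113, 110, 107, 106, 105, 105, 106, 106, 106, 106, 106, 107]
top 20 [56, 56, 56, 56, 56, 57, 58, 60, 62, 65, 69, 73, 78, 83, 92, 102, 113, 121, 127, 130, 131, 131, 130, 129, 129, 128, 126, 123, 120, 116, 112, 109, 107, 107, 107, 106, 106, 106, 106, 106, 106]
side -55 [123, 122, 120, 117, 113, 108, 103, 98, 93, 91, 90, 91, 95, 101, 108, 115, 122, 128, 132, 134, 136, 137, 137, 137, 136, 133, 129, 123, 116, 108, 100, 93, 88, 83, 81, 80, 80, 81, 83, 86, 90]
side 20 [123, 122, 120, 117, 113, 108, 103, 98, 93, 90, 89, 91, 95, 101, 109, 116, 123, 129, 133, 135, 136, 137, 137, 136, 136, 135, 133, 132, 130, 128, 126, 124, 123, 123, 123, 123, 123, 122, 122, 122, 122]
```

```bash
python3 -m handwheel '{"offset":[[0,-5,-4],[0,-10,-8],[0,-13,-10.4],[10,-13,-10.4],[20,-13,-10.4],[30,-13,-10.4],[36,-13,-10.4],[36,-13,-10.4],[36,-13,-10.4]],"twist":[0,0,0,0,0,0,0,0,0],"gripper":[5,5,5,5,5,5,5,5,5]}' 30
python3 - <<'E'
from h import *
here([.6007,-.0274,.262])
s=grab_frame("side");save("side8",s)
save("m8",np.vstack([cv2.resize(s[115:190,265:365],(800,600),interpolation=2)]))
# predicted marker corners in zoom if origin at TCP-25mm
st,R=here()
ex=R[:,2];ey=R[:,1]
for d in(.02,.025,.03):
    o=st["position"]-[0,0,d]
    for q in((14.5,30,-60),(-14.5,30,-60),(-14.5,-30,-60),(-14.5,30,6),(5,18,46)):
        print(d,q,np.round((proj(o+ex*q[0]/1e3+ey*q[1]/1e3+np.array([0,0,q[2]/1e3]),"side")-[265,115])*8))
E
```

```text
clock: 13.68
position: [0.6008, -0.0275, 0.2627]
orientation: [-3.007, 1.569, 3.064]
contact_force: [-0.2, 0.2, -1.0]
finger_gap: 0.0094
clk 13.68 pos [ 0.6008 -0.0275  0.2627] R [[-0.001, 0.21, 0.978], [0.0, 0.978, -0.21], [-1.0, -0.0, -0.001]] q [-0.05  0.28  1.63  0.    1.24  0.16] F [-0.2  0.2 -1. ] M [-0.05 -0.03 -0.02] gap 0.0094
tool mm [ 0.7  0.  -0.1]
clk 13.73 pos [ 0.6012 -0.0275  0.2634] R [[-0.0, 0.21, 0.978], [0.0, 0.978, -0.21], [-1.0, -0.0, -0.0]] q [-0.05  0.28  1.63  0.    1.24  0.16] F [ 0.   0.7 -1.4] M [-0.13 -0.04 -0.03] gap 0.0097
0.02 (14.5, 30, -60) [287. 460.]
0.02 (-14.5, 30, -60) [360. 479.]
0.02 (-14.5, -30, -60) [435. 393.]
0.02 (-14.5, 30, 6) [354. 318.]
0.02 (5, 18, 46) [314. 188.]
0.025 (14.5, 30, -60) [288. 471.]
0.025 (-14.5, 30, -60) [361. 490.]
0.025 (-14.5, -30, -60) [435. 405.]
0.025 (-14.5, 30, 6) [354. 331.]
0.025 (5, 18, 46) [315. 201.]
0.03 (14.5, 30, -60) [288. 483.]
0.03 (-14.5, 30, -60) [361. 502.]
0.03 (-14.5, -30, -60) [435. 417.]
0.03 (-14.5, 30, 6) [355. 343.]
0.03 (5, 18, 46) [316. 213.]
```

View pics/m8.png

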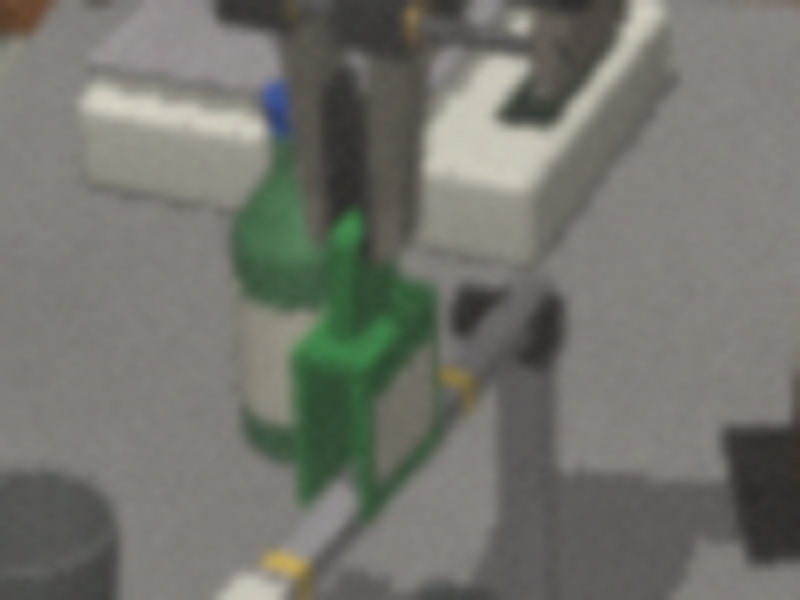

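```bash
cat > f.py <<'E'
from b import *
from scipy.optimize import least_squares
def fit(P,obs,orig,sc,pos,R0):
    obj=np.array([[14.5,30,6],[14.5,30,-60],[-14.5,30,-60],[-14.5,30,6],[-14.5,-30,-60],[-14.5,-30,6]])
    obs=(np.array(obs,float))/sc+orig
    def g(p):
        Rr=R0@Rn.from_rotvec(p[3:]).as_matrix()
        return np.concatenate([(proj(pos+R0@(p[:3]/1e3)+Rr@(o/1e3),"side")-q) for o,q in zip(obj,obs)]+[p[3:]/.05*.5,p[1:2]/4])
    r=least_squares(g,[0,0,-33,0,0,0]);return r
if __name__=="__main__":
    st,R=here();R0=np.c_[R[:,2],R[:,1],[0,0,1]];print(np.linalg.det(R0))
    r=fit(None,[(297,355),(303,503),(366,518),(361,378),(437,440),(435,290)],[265,115],8,st["position"],R0)
    print("offset mm in marker frame",r.x[:3].round(1),"rot",r.x[3:].round(3),"res px",r.fun[:12].round(1))
    im=cv2.imread("pics/side8.png",0)
    for y in(36,42,48,54):
        xs,o=prof(im,"side",.166,[y-2,y,y+2]);print(y,np.round(o).astype(int).tolist())
    for x in(-7,7,-9.5,9.5): print("zoom px of bar x",x,[np.round((proj([*(mid+ex*(x+1.7)/1e3+ey*.030),.166],"side")-[265,115])*8)])
E
python3 f.py
```

```text
clk 13.73 pos [ 0.6012 -0.0275  0.2634] R [[-0.0, 0.21, 0.978], [0.0, 0.978, -0.21], [-1.0, -0.0, -0.0]] q [-0.05  0.28  1.63  0.    1.24  0.16] F [ 0.   0.7 -1.4] M [-0.13 -0.04 -0.03] gap 0.0097
0.9999999254813713
offset mm in marker frame [ -2.5  -0.9 -41. ] rot [-0.029 -0.033  0.016] res px [-0.8 -0.1 -0.9  0.5  0.3  1.1  0.6 -0.5  0.3 -0.4  0.5 -0.5]
36 [126, 125, 122, 120, 116, 111, 106, 100, 95, 92, 91, 92, 97, 104, 113, 124, 132, 138, 141, 143, 143, 143, 143, 142, 141, 140, 138, 135, 132, 129, 127, 125, 124, 123, 124, 124, 125, 125, 125, 126, 126]
42 [127, 127, 125, 123, 119, 115, 109, 103, 98, 95, 94, 96, 99, 106, 115, 123, 131, 136, 139, 141, 142, 143, 143, 142, 141, 140, 138, 136, 133, 130, 127, 126, 125, 126, 127, 127, 127, 127, 126, 126, 127]
48 [127, 126, 124, 122, 119, 114, 109, 104, 99, 96, 94, 95, 98, 104, 112, 119, 127, 134, 138, 140, 142, 143, 143, 142, 142, 140, 137, 134, 131, 129, 127, 126, 125, 124, 125, 125, 126, 126, 126, 125, 125]
54 [119, 119, 119, 117, 115, 112, 107, 102, 97, 94, 92, 94, 97, 103, 110, 118, 126, 133, 138, 141, 144, 145, 145, 145, 144, 143, 142, 140, 137, 133, 130, 127, 126, 125, 125, 125, 125, 126, 126, 126, 126]
zoom px of bar x -7 [array([344., 515.])]
zoom px of bar x 7 [array([309., 505.])]
zoom px of bar x -9.5 [array([351., 516.])]
zoom px of bar x 9.5 [array([303., 504.])]
```

```bash
python3 - <<'E'
from h import *
im=cv2.imread("pics/side8.png").astype(int);g=im[:,:,1]-(im[:,:,0]+im[:,:,2])//2
print("cols",list(range(296,322)))
for r in range(156,184): print(r,g[r,296:322].tolist(), im[r,296:322,2].tolist() if r%3==0 else "")
E
```

```text
cols [296, 297, 298, 299, 300, 301, 302, 303, 304, 305, 306, 307, 308, 309, 310, 311, 312, 313, 314, 315, 316, 317, 318, 319, 320, 321]
156 [4, 5, 6, 5, 5, 7, 13, 31, 51, 56, 50, 42, 41, 37, 41, 51, 58, 55, 43, 31, 26, 25, 23, 13, 3, 1] [137, 140, 142, 146, 147, 147, 138, 114, 80, 65, 55, 53, 52, 49, 54, 60, 63, 62, 58, 53, 50, 52, 58, 79, 110, 91]
157 [4, 3, 5, 5, 7, 14, 32, 49, 58, 60, 55, 48, 49, 48, 52, 55, 60, 52, 36, 28, 25, 21, 19, 13, 2, 0] 
158 [4, 3, 4, 6, 11, 28, 46, 57, 62, 61, 60, 59, 58, 57, 56, 59, 54, 37, 29, 26, 22, 16, 11, 11, 3, 2] 
159 [5, 4, 4, 5, 11, 29, 46, 50, 53, 55, 59, 59, 60, 59, 62, 56, 39, 28, 27, 23, 18, 10, 8, 9, 2, 1] [134, 142, 143, 144, 137, 99, 66, 57, 63, 59, 59, 61, 62, 62, 63, 60, 55, 48, 49, 59, 78, 103, 102, 94, 118, 117]
160 [4, 4, 4, 6, 10, 26, 41, 41, 43, 45, 47, 47, 52, 55, 55, 43, 31, 26, 24, 17, 11, 6, 6, 11, 6, 2] 
161 [4, 5, 5, 4, 9, 25, 36, 35, 32, 37, 35, 38, 40, 43, 40, 31, 26, 25, 18, 11, 5, 6, 7, 14, 13, 14] 
162 [4, 5, 4, 5, 9, 21, 35, 30, 27, 27, 28, 30, 34, 39, 34, 28, 24, 20, 12, 8, 5, 3, 7, 13, 16, 15] [134, 139, 143, 144, 13
[... 2245 characters left out ...]
1, 0, 2, 0, 0, 1, 3, 2, 0, -3, -3, -3, -1, 6, 21, 18, 8, 3, 1, 1, 1, 1, 1, 0, 0, 0] 
180 [2, 1, 1, 1, 1, 2, 0, -2, -3, -4, -2, -2, -1, 4, 9, 8, 2, 1, 2, 1, 0, 2, 1, 1, 1, 2] [128, 127, 129, 129, 130, 126, 133, 142, 145, 148, 146, 138, 106, 90, 86, 101, 120, 132, 132, 132, 133, 130, 132, 132, 132, 130]
181 [0, 1, 0, 1, 0, 1, 0, -2, -2, -2, -2, -3, -1, 0, 3, 1, 1, 2, 1, 0, 0, 2, 1, 1, 2, 1] 
182 [2, 1, 1, 0, 1, -2, -1, -2, -3, -2, -2, 1, -1, 0, 1, 0, 1, 2, 1, 0, 1, 0, 1, 0, 1, 0] 
183 [0, 2, 5, 6, 2, 2, -1, -2, -2, -1, -1, 0, 1, 1, 0, 1, 1, 1, 2, 0, 1, 1, 0, 1, 1, 0] [127, 130, 135, 139, 150, 148, 148, 144, 139, 115, 96, 95, 107, 123, 131, 131, 132, 133, 131, 131, 133, 134, 133, 131, 135, 132]
```

Measured in the raw pixels, the slot spans columns 303.2 to 308.8 and the bar is centred at about 305.9, so they are aligned. The legs are at bar height, and home should be about 59 mm down. I'll lower in stages and watch the force.

```bash
python3 -m handwheel '{"offset":[[4,0,0],[8,0,0],[12,0,0],[15,0,0],[15,0,0]],"twist":[0,0,0,0,0],"gripper":[5,5,5,5,5]}' 30
python3 -m handwheel '{"offset":[[5,0,0],[10,0,0],[15,0,0],[20,0,0],[25,0,0],[25,0,0]],"twist":[0,0,0,0,0,0],"gripper":[5,5,5,5,5,5]}'
python3 - <<'E'
from h import *
here()
E
```

```text
clock: 14.15
position: [0.6007, -0.0275, 0.2477]
orientation: [-2.983, 1.57, 3.088]
contact_force: [-0.5, -1.3, -1.5]
finger_gap: 0.0096
clock: 14.65
position: [0.6004, -0.0275, 0.2222]
orientation: [-2.977, 1.569, 3.094]
contact_force: [-1.3, 0.1, -1.3]
finger_gap: 0.0099
clk 14.65 pos [ 0.6004 -0.0275  0.2222] R [[-0.002, 0.21, 0.978], [0.0, 0.978, -0.21], [-1.0, -0.0, -0.002]] q [-0.05  0.31  1.68 -0.    1.16  0.16] F [-1.3  0.1 -1.3] M [-0.05 -0.03  0.03] gap 0.0099
```

Straddling with no contact. From here I'll go down 1 mm per row in short calls.

```bash
python3 -m handwheel '{"offset":[[1,0,0],[2,0,0],[3,0,0],[4,0,0],[5,0,0],[6,0,0],[7,0,0],[8,0,0],[9,0,0],[10,0,0]],"twist":[0,0,0,0,0,0,0,0,0,0],"gripper":[5,5,5,5,5,5,5,5,5,5]}'
python3 -m handwheel '{"offset":[[1,0,0],[2,0,0],[3,0,0],[4,0,0]],"twist":[0,0,0,0],"gripper":[5,5,5,5]}'
```

```text
clock: 15.48
position: [0.6011, -0.0275, 0.2135]
orientation: [0.412, 1.571, 0.2]
contact_force: [-0.5, 0.3, -1.3]
finger_gap: 0.0098
clock: 15.82
position: [0.6011, -0.0275, 0.2095]
orientation: [0.139, 1.571, -0.073]
contact_force: [0.4, 0.3, -1.3]
finger_gap: 0.01
```

```bash
python3 -m handwheel '{"offset":[[1,0,0],[2,0,0],[3,0,0],[3,0,0]],"twist":[0,0,0,0],"gripper":[5,5,5,5]}'
```

```text
clock: 16.15
position: [0.601, -0.0275, 0.2063]
orientation: [-2.968, 1.57, 3.103]
contact_force: [-0.3, -0.6, -0.9]
finger_gap: 0.0101
```

```bash
python3 -m handwheel '{"offset":[[1,0,0],[2,0,0],[3,0,0],[3,0,0]],"twist":[0,0,0,0],"gripper":[5,5,5,5]}'
```

```text
clock: 16.48
position: [0.6012, -0.0276, 0.2037]
orientation: [0.055, 1.571, -0.157]
contact_force: [0.1, 0.3, 2.8]
finger_gap: 0.0096
```

```bash
python3 -m handwheel '{"offset":[[1,0,0],[2,0,0],[2,0,0]],"twist":[0,0,0],"gripper":[5,5,5]}'
```

```text
clock: 16.73
position: [0.6013, -0.0276, 0.2019]
orientation: [0.017, 1.57, -0.195]
contact_force: [-1.3, -0.2, 4.5]
finger_gap: 0.0096
```

Contact began near TCP z = 0.2045, matching the expected home position, and the load is now about 6 N. I'll hold still, ease off slightly, then open straight.

```bash
python3 -m handwheel '{"offset":[[0,0,0],[0,0,0],[0,0,0],[0,0,0],[0,0,0],[0,0,0]],"twist":[0,0,0,0,0,0],"gripper":[5,5,5,5,5,5]}'
python3 -m handwheel '{"offset":[[-0.5,0,0],[-1,0,0],[-1,0,0],[-1,0,0],[-1,0,0],[-1,0,0]],"twist":[0,0,0,0,0,0],"gripper":[5,5,5,5,5,5]}'
python3 - <<'E'
from h import *
here()
s=grab_frame("side");save("m9",cv2.resize(s[115:190,265:365],(800,600),interpolation=2))
E
```

```text
clock: 17.23
position: [0.6013, -0.0276, 0.202]
orientation: [0.047, 1.57, -0.165]
contact_force: [-1.2, -0.7, 5.1]
finger_gap: 0.0097
clock: 17.73
position: [0.6012, -0.0276, 0.2026]
orientation: [-0.022, 1.571, -0.234]
contact_force: [0.1, -0.4, 3.6]
finger_gap: 0.0097
clk 17.73 pos [ 0.6012 -0.0276  0.2026] R [[0.0, 0.21, 0.978], [-0.0, 0.978, -0.21], [-1.0, -0.0, 0.0]] q [-0.05  0.33  1.7  -0.    1.12  0.16] F [ 0.1 -0.4  3.6] M [-0.14  0.03  0.01] gap 0.0097
```

View pics/m9.png

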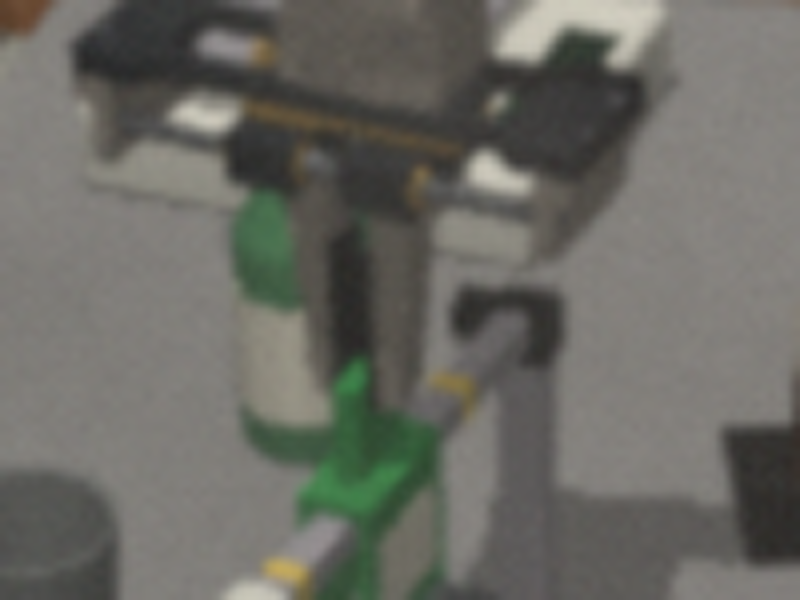

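The bridge sits down on the bar at crop (340,500), astride it between the bands at (285,575) and (455,385). I'll release and retreat upward.

```bash
python3 -m handwheel '{"offset":[[0,0,0],[0,0,0],[0,0,0],[0,0,0],[0,0,0],[-5,0,0],[-20,0,0],[-50,0,0],[-90,0,0],[-130,0,0]],"twist":[0,0,0,0,0,0,0,0,0,0],"gripper":[14,22,30,36,40,40,40,40,40,40]}' 10
python3 -m handwheel '{"offset":[[0,0,-40],[0,0,-80],[0,0,-120],[0,0,-160],[0,0,-200],[0,0,-240],[0,0,-240],[0,0,-240],[0,0,-240],[0,0,-240]],"twist":[0,0,0,0,0,0,0,0,0,0],"gripper":[40,40,40,40,40,40,40,40,40,40]}'
python3 - <<'E'
from h import *
here()
s=grab_frame("side");t=grab_frame("top");save("top10",t);save("side10",s)
for n in("marker","jar","code","cup"): print(n,[[(np.round(d["xy"],1).tolist(),round(d["p"],2)) for d in search_frame(n,c)[:2]] for c in("side","top")])
c=lambda im,x,y,w,h:cv2.resize(im[y:y+h,x:x+w],(400,300),interpolation=2)
save("m10",np.vstack([np.hstack([c(t,240,160,160,120),c(s,265,125,120,90)]),np.hstack([c(t,400,248,80,60),c(s,340,130,80,60)])]))
E
```

```text
clock: 18.62
position: [0.6003, -0.0275, 0.3337]
orientation: [-2.981, 1.569, 3.091]
contact_force: [1.4, -0.9, 0.4]
finger_gap: 0.0399
clock: 19.45
position: [0.3676, 0.0229, 0.3329]
orientation: [0.158, 1.57, -0.054]
contact_force: [-0.2, -0.2, -0.5]
finger_gap: 0.0397
clk 19.45 pos [0.3676 0.0229 0.3329] R [[0.001, 0.211, 0.978], [-0.0, 0.978, -0.211], [-1.0, 0.0, 0.001]] q [ 0.06 -0.18  1.96 -0.    1.36  0.27] F [-0.2 -0.2 -0.5] M [-0.07 -0.09 -0.02] gap 0.0397
marker [[([313.4, 178.5], 0.69), ([301.3, 203.8], 0.24)], [([314.2, 203.1], 0.84)]]
jar [[([244.2, 221.5], 0.86), ([374.5, 158.8], 0.72)], [([434.8, 272.5], 0.91), ([267.0, 140.9], 0.81)]]
code [[([371.0, 162.7], 0.84)], [([435.0, 274.0], 0.66)]]
cup [[([269.8, 189.8], 0.81), ([242.5, 222.9], 0.26)], [([339.2, 142.9], 0.94)]]
```

View pics/m10.png

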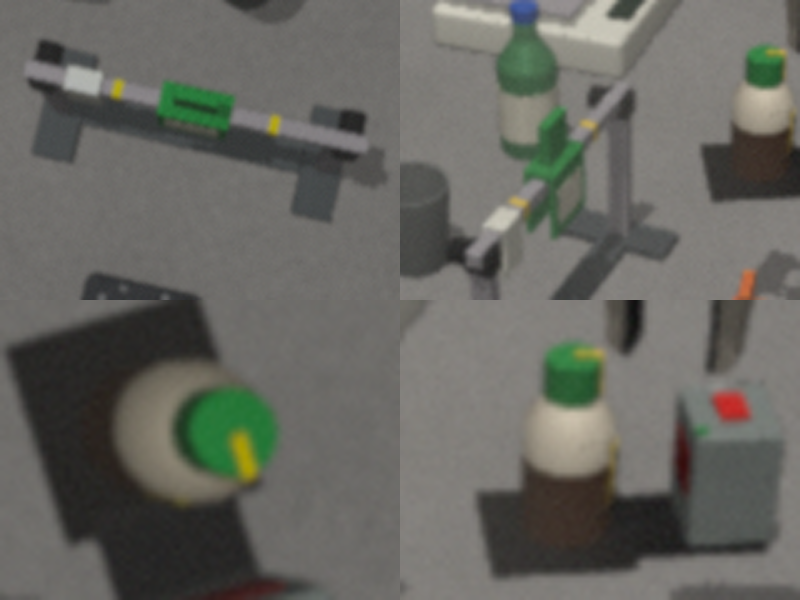

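The marker hangs centred between the bands, level and in line with the bar. The jar stands with its stripe and panel facing the scanner, and the bystanders in view look unmoved. I'll hand in.

```bash
python3 -c "
from bench import env
print(env.sign_off())"
```

```text
the job is handed in; nothing more can be done
None
```

The batch is logged and handed in at about 19.5 s of the 72 s allowed. The hand-in reports no verdict.

- **Jar:** I gripped it by the cap, turned it about 180° on its pad and let go. The last pictures show the code panel facing the scanner. Its measured direction is about 0.30 rad against 0.29 rad for the pad, and the jar sits about 5 mm off the pad's centre. Two ways of reading the cap stripe disagreed (0.22 and 0.39 rad), but both are within the 0.2 rad limit.
- **Marker:** I gripped the tab diagonally in its cradle, and closing the pads while lifting turned it upright. I lowered it 1 mm per row. It touched at TCP z of about 0.204 m, which puts the bar's top at about 0.166 m. The load at my readings peaked at about 6 N. I held it still, eased off and released it. The last picture shows it astride the bar, in line and midway between the yellow bands.
- **Grip:** The fingers held only about 8 mm of the tab, less than I had planned. The marker showed no sign of slipping.
- **Bystanders:** None was touched. I checked this only by eye in the pictures, except that the cup was found again at the same spot.

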